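Fetch a stuck check weight from under the low shelf with the reacher

ROBOT

A 7-joint arm with a two-finger parallel gripper is mounted at the origin on the work surface; the furniture and walls round the work are solid. World frame = base frame: x ahead of the robot, y to its left, z up, the work surface at z = 0. Lengths are in mm, angles in rad, forces in N, time in s.
With the tool pointing down it reaches from about 425 to 875 mm from the base axis. Payload 8.4 kg.
Tool frame: the origin (TCP) lies between the finger pads; the fingertips stand 11 mm ahead of it and the grasp point (between the pads) lies 8 mm behind it (env.finger_overhang is the distance from the TCP to the fingertips, in mm); z points along the fingers, y is the line along which they close (so a half turn about z gives the same grasp; the last joint's range is limited). The gripper opens to 85 mm and grips with 20 to 120 N. Pads are 22 mm wide; open, the fingers measure 114 mm over their backs; the gripper's body (76 mm by 85 mm) begins 54 mm behind the grasp point. The pads swing forward as they close: fully open they stand 13 mm farther back than shut.
Start: joints at [1.119, 0.333, 0.04, 1.465, -0.013, 1.343, -0.059], TCP at [224.569, -609.945, 242.308] pointing down, gripper open.
Joint ranges: [-2.58, 2.58], [-0.38, 2.09], [-1.3, 1.39], [0.25, 2.4], [-1.5, 4.64], [0.08, 2.09], [-2.65, 2.65]. Speed limits (rad/s): [2.22, 2.22, 2.79, 2.79, 3.14, 3.14, 3.14].

INTERFACE

Orientations are given as a rotation vector (axis times angle).
In Python, from workcell import env gives the robot as it stands. The module is installed in compiled form; this text tells all that it offers.
- The arm moves only by the tool play_rows, never from a script. Its argument "motion" is a list of rows, each a list of 7 numbers: the turn, a rotation vector about the world's x, y, z scaled (see below), then the shift along the world's x, y, z scaled (see below), then the opening, from -1 (shut) to 1 (fully open). In form: [[ax, ay, az, dx, dy, dz, gripper], ...]. A call has 1 to 8 rows; each row shifts and turns the commanded pose from where the row before left it; what a row does not reach is not made up. The controller multiplies each number of a shift by 120 mm and each number of a turn by 60 degrees. A row lasts 1/8 s, in which the tool goes at most 62.5 mm and 10.7 degrees, less where a joint would pass 70% of its speed; a pose out of reach is approached as far as the arm can. A call with a number of a shift or a turn outside -1 to 1 is refused whole. A call with a gripper value outside its range is refused whole. The fingers move at their own pace and stop on an object; "grip_force" is the grip in N (left out, the last holds). Time passes only in rows, so rows that do not move let the fingers close. It gives the time, the measured TCP pose, the force, the opening and the grip force at its end, in the units of the state.
- env.get_obs(): the state, without advancing time (a new reading comes with each control period).
- env.snapshot(name): name is "scene" or "top" or "wrist"; returns a dict with "img" (480x640x3 uint8, red, green, blue), "depth" (480x640 float32, mm along the optical axis (not along the pixel's ray), 0 where there is no reading), "mtx" (3x3 intrinsics, pixels), "world_from_camera" (4x4, takes a point from camera to world coordinates). Camera axes: x right, y up, looking along -z (the intrinsics and any distortion apply to the point x, -y, -z); pixel columns grow to the right and rows downward; lengths in mm; the calibration is good to about 2 mm. A picture is of the moment at which its call begins.
- env.sign_off(): hands the job in; it is judged then, once.
Trained networks look in the newest picture that a camera, given by its name, has taken for a name from the list of things; names that differ only in an ending like _2 or _b are one class to them, and where a whole thing is asked for, a point or a joint stands for the part that bears it (a point fixed in the world has none). Each returns a list of dicts, best first, with "conf" (0 to 1); they miss things now and then, are a little off and sometimes report something else, mostly with a low value. They report only what shows in the picture. A call takes as long as a camera call. They do not tell look-alikes from the thing itself.
- env.spot_in(camera, thing): "box" ([centre column, centre row, width, height] in pixels, round what is visible of it).
- env.place_of(camera, thing): "at" ([column, row] in pixels: a listed point, or the origin of a listed thing).
The state is a dict: "time": time; "joints": joint angles; "qvel": joint speeds; "tau": joint torques, N m; "eef_pos": TCP position; "tool_rot": TCP orientation; "wrist_force": force on the tool from outside, world axes, zero at the start; "torque": the same for the moment, N m; "finger_gap": finger opening in mm; "grasp_force": force on a finger pad.
Only numpy, scipy, OpenCV 4.12 (cv2) and the standard library are available. Lean on these libraries where they do the work, as an engineer would, in place of code of your own. Each camera call takes 0.05 s, during which the arm holds its last target. There are 200 camera calls.

TASK

A check weight is stuck under the low clear-topped shelf, pinched by the shelf's red-buttoned sprung hold-down. Take the reacher by its grip and trigger, slide its open jaws in around the weight, squeeze the trigger firmly enough to hold it but gently enough not to mar it, and draw it out along the bench, held in the jaws all the way, to stand upright in the open in front of the shelf, a finger's width or more clear. Then let go, leaving the reacher lying on its feet on the bench and the other things where they are.

Things in the scene. Friction and masses are not known exactly. Their poses are not given: they have to be found in the camera images.
- check_weight: Grey knob-topped metal check weight, 140 to 260 g, 34 mm across, 40 tall, sides straight up to 24 mm; origin at the centre of its underside. Stands under the low shelf about 60 mm in from the front edge, pinched from above with about 3 N, so it takes a pull of roughly 4 to 8 N for the first 20 mm. Under 4 N a jaw it may slip off; 5 to 9 N a jaw holds; over 12 N a jaw mars it.
- low_shelf: Low shelf fixed to the bench, 110 deep (x), 178 wide (y): clear top 8 thick, blue side cheeks 8 thick, blue back strip. Clear height below the top 62 mm, inner width 162; open only at the front, its -x side. Origin on the bench at the middle of its footprint; front edge at x = -55 mm, inside of the back strip at x = +49 mm.
- hold_down_foot (a point): Underside of the shelf's hold-down, a spring plunger through the shelf top at shelf x = +5 mm, y = 0: a rubber foot 18 mm across underneath, resting on the weight (40 mm above the bench), and a red button on top, 102 mm above the bench, which marks from above where the weight is. Free, the foot drops 5 mm.
- reacher: Hand-held reacher on its feet on the bench, 225 mm long, 0.26 kg; origin on the bench under the middle of the grip, x along the tool to the jaws, y to its left, z up. Grey housing 90x56, top at z = 22 mm; aluminium tube; head at x = 106 to 124 mm, 64 wide, 29 high, with a skid, so that the tool can be slid along the bench. Jaw tips at x = 180 mm, z = 9 to 24 mm; open, 92 mm wide outside.
- reacher_grip (a point): Where to pinch from above, across y: midway between the two upright slabs on the housing, 68 mm above the reacher's underside. Slabs stand z = 26 to 94 mm: black fixed grip (40 mm wide in x, outer face at y = +23 mm) and orange trigger (36 wide, outer face at y = -23 mm); 46 mm over both when released.
- reacher_trigger (a joint): Travel of the trigger towards the fixed grip, m: 0 released, 0.016 fully in. Spring: 4 N to start, 0.25 N more per mm; lighter pinches hold the tool, jaws open. Each mm closes each jaw 0.024 rad (1.1 mm at the mouth). The pads meet the weight at about 0.0105 (6.6 N); then each 2.2 N more on the trigger gives about 1 N at each jaw within 0.2 mm. Letting go opens the jaws.
- reacher_mouth (a point): Midway between the jaws' pads, 160 mm ahead of the grip and 16.5 mm above the underside; 56 mm between the pads here when open. The weight's axis should stand here before squeezing.
- jaw_left: The reacher's left (+y) jaw, a bar 70 long, 8 thick, 14 high with a rubber pad; origin at its pivot (reacher x = 115, y = +26, z = 16.5 mm).
- jaw_right: The right (-y) jaw, mirrored; pivot at reacher y = -26 mm.
- dropper_2: Bystander: small dropper bottle with red label, 33 mm across, 85 tall, on the left; origin under its middle.
- dropper_yellow: Bystander: small dropper bottle with yellow label, 33 mm across, 85 tall, left back; origin under its middle.
- check_weight_2: Bystander: smaller grey check weight, 27 mm across, 31 tall, by the bottles on the left; not the one to fetch; origin under its middle.
- tin_lid: Bystander: round tin lid lying flat, 105 mm across, 9 high, right back corner; origin under its middle.
Not all that is in view belongs to the job. Leave any purple look-alike of the reacher alone.

How it is judged:
By the outcome, as a careful person would: the job done as asked, in the order asked, and still so for the second after the job is handed in, with the robot touching nothing.
It also fails if it takes over 51 s, if anything falls off the work surface, if the arm or the gripper's body presses on something with over 40 N, if the wrist force passes 120 N, or if a joint passes its speed limit or range.

## Working session

There is one attempt and no reset: what is moved stays moved. The work goes in short steps, Python scripts to look and compute and a tool call to move; the robot and the scene stay as the last step left them, time stands still between calls to the robot, and variables do not carry over. Pictures are saved under pics/ and viewed, at most 13 in all, crops included, and the job is handed in when it is done.

Besides the shell and the picture viewer there is one more tool, called after "Request:" in YAML: its name, and indented under it one key for each argument. play_rows: Moves the arm, as the interface text tells. Its arguments: {"type":"object","properties":{"motion":{"type":"array"},"grip_force":{"type":"number"}},"required":["motion"]}

```bash
mkdir -p pics
cat > h.py <<'E'
import numpy as np, cv2
from workcell import env
def ray(s,px):
    K=s["mtx"];T=s["world_from_camera"]
    d=np.array([(px[0]-K[0,2])/K[0,0],-(px[1]-K[1,2])/K[1,1],-1.])
    return T[:3,3],T[:3,:3]@d
def at_z(s,px,z):
    o,d=ray(s,px);return o+d*(z-o[2])/d[2]
def at_depth(s,px):
    o,d=ray(s,px);c,r=int(round(px[0])),int(round(px[1]));w=s["depth"][max(r-2,0):r+3,max(c-2,0):c+3];w=w[w>0]
    return o+d*np.median(w) if len(w) else None
def tri(s1,p1,s2,p2):
    o1,d1=ray(s1,p1);o2,d2=ray(s2,p2)
    t=np.linalg.lstsq(np.c_[d1,-d2],o2-o1,rcond=None)[0]
    a,b=o1+d1*t[0],o2+d2*t[1];return (a+b)/2,np.linalg.norm(a-b)
def save(s,n):cv2.imwrite(f"pics/{n}.png",s["img"][:,:,::-1])
E
python3 - <<'E'
from h import *
np.set_printoptions(precision=1,suppress=True)
S={}
for c in("scene","top"):
    S[c]=s=env.snapshot(c);save(s,c+"0")
    for t in("reacher_grip","reacher_mouth","reacher","hold_down_foot","check_weight","low_shelf","jaw_left","jaw_right"):
        for r in env.place_of(c,t)[:3]:
            print(c,t,np.array(r["at"]),round(r["conf"],2),"z0:",at_z(s,r["at"],0)[:2],"depth:",at_depth(s,r["at"]))
o=env.get_obs();print(o["time"],o["eef_pos"],o["tool_rot"],o["finger_gap"])
cv2.imwrite("pics/both.png",np.vstack([S["top"]["img"],S["scene"]["img"]])[:,:,::-1])
E
```

```text
top reacher_grip [293.6 319.1] 0.8 z0: [212.7 164. ] depth: [217.6 160.4  89.6]
top reacher_grip [399.5 229.4] 0.77 z0: [ 453.3 -128.2] depth: [ 450.1 -123.9   21. ]
top reacher_mouth [248.7 279.9] 0.7 z0: [318. 285.] depth: [318.1 285.3  -1.7]
top reacher_mouth [333.4 229.7] 0.65 z0: [453.6  54.4] depth: [453.4  54.4   0.8]
top reacher [291.1 324.1] 0.94 z0: [199.6 170.7] depth: [201.  169.8  20.5]
top reacher [393.  230.9] 0.85 z0: [ 449.2 -110.1] depth: [ 446.  -106.    21.8]
top reacher [335.  231.9] 0.35 z0: [447.4  50. ] depth: [447.5  50.   -0.3]
top check_weight [235.5 243.9] 0.41 z0: [416.1 322.2] depth: [414.1 319.3  16.9]
top low_shelf [350.8 149.6] 0.87 z0: [682.    2.1] depth: [658.6   8.7  68.6]
top jaw_left [257.4 297.8] 0.66 z0: [269.9 261.1] depth: [270.1 257.9  26.7]
top jaw_left [354.  237.7] 0.49 z0: [431.  -2.] depth: [427.3   0.8  28.2]
top jaw_right [351.8 222.4] 0.65 z0: [473.6   3.3] depth: [469.1   5.9  27.6]
top jaw_right [266.3 286.8] 0.61 z0: [299.1 237.5] depth: [298.6 234.7  27.4]
0.9 [ 224.5 -609.9  242.3] [-3.1 -0.6  0. ] 85.28151586067803
```

View pics/top0.png

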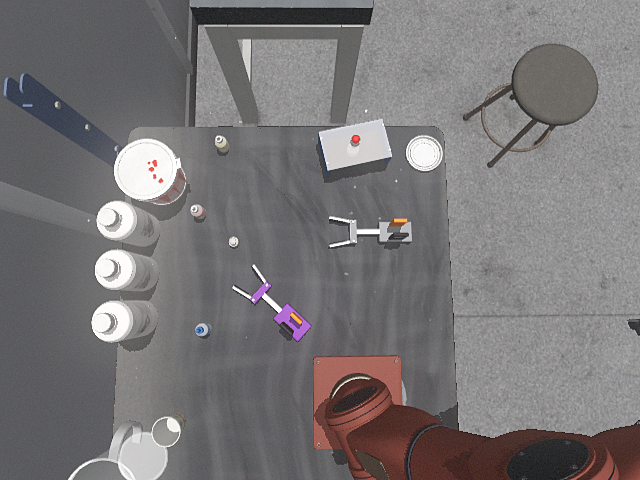

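View pics/scene0.png

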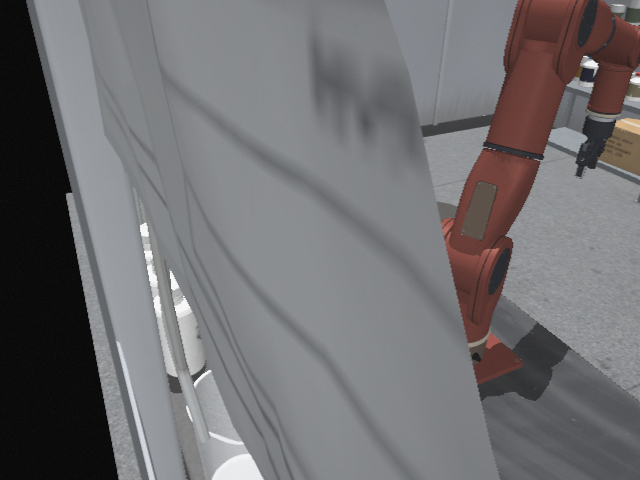

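Top view: grey reacher (grip at about 400,229, jaws pointing left, i.e. +y), the purple look-alike at about (285,310), and the shelf with its red button at about (355,140), open towards -x. A second small weight stands at (234,242). In the scene view the curtain hides the bench.

Candidates:
- **Reacher:** grey (395,230) or purple (285,310). I take the grey one.
- **Weight:** under the button (355,140) or the small one (234,242). I take the one under the button.

I'll go over the reacher for a close look.

Request:
play_rows:
  motion:
    - [0,0,0.09,0.13,0.32,0.05,1]
    - [0,0,0.09,0.13,0.32,0.05,1]
    - [0,0,0.09,0.13,0.32,0.05,1]
    - [0,0,0.09,0.13,0.32,0.05,1]
    - [0,0,0.09,0.13,0.32,0,1]
    - [0,0,0.09,0.13,0.32,0,1]
    - [0,0,0.09,0.13,0.32,0,1]

```text
time: 1.78
eef_pos: [334.2, -339.8, 266.5]
tool_rot: [2.745, 1.527, 0.0]
wrist_force: [0.6, 0.5, 0.5]
finger_gap: 85.3
grasp_force: 0.0
```

Request:
play_rows:
  motion:
    - [0,0,0.09,0.13,0.32,0,1]
    - [0,0,0.09,0.13,0.32,0,1]
    - [0,0,0.09,0.13,0.32,0,1]
    - [0,0,0.09,0.13,0.32,0,1]
    - [0,0,0.09,0.13,0.32,0,1]
    - [0,0,0.09,0.13,0.32,0,1]
    - [0,0,0,0,0,0,1]

```text
time: 2.65
eef_pos: [428.3, -107.7, 266.7]
tool_rot: [2.206, 2.236, 0.001]
wrist_force: [-0.8, -1.3, 0.2]
finger_gap: 85.6
grasp_force: 0.0
```

```bash
cat > look.py <<'E'
import sys
from h import *
np.set_printoptions(precision=1,suppress=True)
n=sys.argv[1]
s=env.snapshot("wrist");save(s,n);np.save(n,s,allow_pickle=True)
for t in("reacher_grip","reacher_mouth","reacher","hold_down_foot","check_weight","low_shelf","jaw_left","jaw_right"):
    for r in env.place_of("wrist",t)[:2]:
        print(t,np.array(r["at"]),round(r["conf"],2),"z0:",at_z(s,r["at"],0)[:2],"depth:",at_depth(s,r["at"]))
o=env.get_obs();print(o["time"],o["eef_pos"],o["tool_rot"],o["finger_gap"],o["joints"],s["world_from_camera"])
E
python3 look.py w1
```

```text
reacher_grip [336.6 219.3] 0.7 z0: [ 450.  -127.1] depth: [ 448.7 -122.    21.6]
reacher [332.4 208.1] 0.79 z0: [ 444.8 -113.9] depth: [ 443.8 -109.5   21.8]
low_shelf [549.2 104.3] 0.67 z0: [672.1   1.1] depth: [628.9  -4.9  70.1]
jaw_left [313.9  97.7] 0.72 z0: [422.2   4.2] depth: [422.5   1.7  27.5]
jaw_right [360.3  91.7] 0.91 z0: [470.9  10.7] depth: [467.7   7.6  28.6]
3.1 [ 427.2 -111.3  266.3] [-2.2 -2.2  0. ] 85.45950906891753 [ 0.7 -0.1 -0.5  1.9 -0.   1.3  0.2] [[  1.   -0.   -0.  426.5]
 [  0.    1.    0.3 -32.9]
 [  0.   -0.3   1.  398.1]
 [  0.    0.    0.    1. ]]
```

View pics/w1.png

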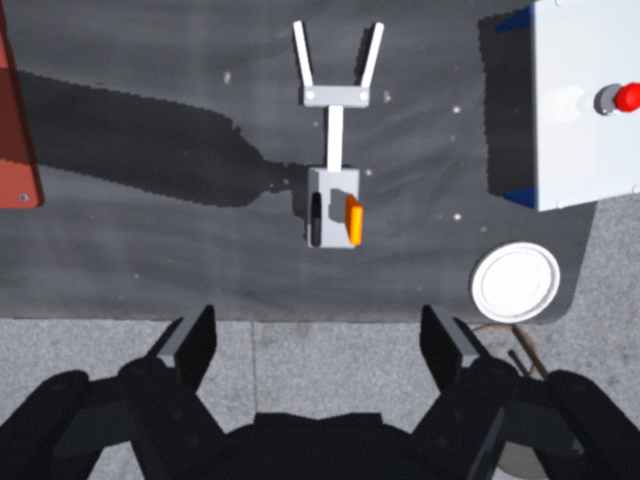

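Wrist view: grey reacher with the black grip at (316,219), orange trigger at (354,222) and jaws at the top. The shelf with its red button (628,97) is at right and the lid is at (515,283). The choice is confirmed, so now I fit the geometry.

```bash
cat > fit.py <<'E'
from h import *
np.set_printoptions(precision=1,suppress=True)
def cloud(s):
    r,c=np.mgrid[:480,:640];K=s["mtx"];T=s["world_from_camera"];d=s["depth"]
    P=np.stack([(c-K[0,2])/K[0,0]*d,-(r-K[1,2])/K[1,1]*d,-d],-1)@T[:3,:3].T+T[:3,3]
    P[d<=0]=-999
    return P
if __name__=="__main__":
    w=np.load("w1.npy",allow_pickle=True).item();t=env.snapshot("top")
    for n,s in(("w",w),("t",t)):
        P=cloud(s);x,y,z=P[...,0],P[...,1],P[...,2];im=s["img"].astype(int)
        reg=(x>390)&(x<500)&(y>-190)&(y<90)
        m=reg&(z>17)&(z<26)&(y<-60);print(n,"housing",m.sum(),cv2.minAreaRect(P[m][:,:2].astype(np.float32)))
        m=reg&(z>85)&(z<100);print("slabs",m.sum(),cv2.minAreaRect(P[m][:,:2].astype(np.float32)) if m.sum() else "",P[m].mean(0) if m.sum() else "")
        m=reg&(z>17)&(z<35)&(y>-15)&(y<15);print("head",cv2.minAreaRect(P[m][:,:2].astype(np.float32)))
        m=reg&(z>15)&(z<35)&(y>45)
        print("tips",P[m&(x<448)].mean(0),P[m&(x>448)].mean(0))
        m=(x>590)&(x<800)&(abs(y)<130)&(z>64)&(z<76);print("top plate",m.sum(),cv2.minAreaRect(P[m][:,:2].astype(np.float32)))
        red=(im[...,0]>150)&(im[...,1]<60)&(im[...,2]<60)&(x>600)&(z>80);rr,cc=np.nonzero(red)
        print("button",cc.mean(),rr.mean(),np.median(P[red],0),cc.max(), at_z(s,(cc.mean(),rr.mean()),100))
E
python3 fit.py
python3 - <<'E'
from h import *
w=np.load("w1.npy",allow_pickle=True).item();t=env.snapshot("top")
print("grip tri",tri(w,(336.6,219.3),t,(399.5,229.4)), at_z(w,(336.6,219.3),68),at_z(t,(399.5,229.4),68))
E
```

```text
w housing 2995 ((443.8388366699219, -107.93396759033203), (56.03921890258789, 95.66068267822266), 0.1550327092409134)
slabs 932 ((443.5970458984375, -110.15560150146484), (45.91010665893555, 39.93414306640625), 0.7354658842086792) [ 442.5 -109.    93.9]
head ((444.318603515625, 0.043173789978027344), (63.5927848815918, 29.67786979675293), 0.25434383749961853)
tips [409.3  56.9  22.9] [479.   56.6  22.7]
top plate 20331 ((664.4393920898438, -3.5283737182617188), (94.28365325927734, 178.17669677734375), 12.590059280395508)
button 628.7332015810276 97.3399209486166 [673.5  -1.3  98.6] 639 [672.2  -1.5 100. ]
t housing 447 ((444.65228271484375, -108.33035278320312), (96.3755874633789, 52.61597442626953), 89.3906478881836)
slabs 117 ((444.57177734375, -111.06294250488281), (44.874088287353516, 37.7264289855957), 0.025187712162733078) [ 443.2 -110.4   93.5]
head ((445.3997802734375, -0.33836841583251953), (27.67495346069336, 62.568382263183594), 88.93345642089844)
tips [410.3  56.8  21.5] [480.2  56.2  22.3]
top plate 2542 ((673.98876953125, -2.2118072509765625), (112.29637145996094, 178.6156768798828), 11.955333709716797)
button 356.8333333333333 136.33333333333334 [686.2  -5.4  97.7] 359 [683.6  -4.7 100. ]
grip tri (array([ 448.66070801, -121.37108449,   28.52614562]), np.float64(2.0571196883202965)) [ 445.98231711 -111.02550967   68.        ] [ 443.18084019 -114.24728083   68.        ]
```

Request:
play_rows:
  motion:
    - [0,0,0,0.14,0,-0.35,1]
    - [0,0,0,0,0.01,-0.35,1]
    - [0,0,0,0,0,-0.35,1]
    - [0,0,0,0,0,-0.35,1]
    - [0,0,0,0,0,-0.32,1]
    - [0,0,0,0,0,0,0.4]
    - [0,0,0,0,0,0,0.15]
    - [0,0,0,0,0,0,0.08]
  grip_force: 20

```text
time: 4.2
eef_pos: [445.1, -109.8, 61.5]
tool_rot: [2.212, 2.228, 0.001]
wrist_force: [-2.0, -0.1, 1.2]
finger_gap: 45.7
grasp_force: 1.8
```

Request:
play_rows:
  motion:
    - [0,0,0,0,0,0,0.06]
    - [0,0,0,0,0,0,0.06]
    - [0,0,0,0,0,0,0.06]

```text
time: 4.58
eef_pos: [444.7, -109.9, 61.5]
tool_rot: [2.213, 2.228, 0.0]
wrist_force: [-4.5, 0.3, 7.5]
finger_gap: 45.8
grasp_force: 5.9
```

```bash
python3 look.py w2
```

```text
reacher_grip [322.7 328.8] 0.95 z0: [ 447.4 -151.1] depth: [ 446.9 -137.9   22. ]
reacher_grip [317.1 269.2] 0.62 z0: [ 443.7 -111.1] depth: [ 443.6 -102.4   22. ]
reacher [319.5 270.1] 0.86 z0: [ 445.1 -111.7] depth: [ 444.9 -102.9   22. ]
5.025 [ 444.7 -109.9   61.5] [2.2 2.2 0. ] 45.64506158567748 [ 0.6  0.2 -0.5  2.1  0.1  0.9  0.1] [[  1.   -0.   -0.  443.3]
 [  0.    1.    0.3 -34.8]
 [  0.   -0.3   1.  192.8]
 [  0.    0.    0.    1. ]]
```

View pics/w2.png

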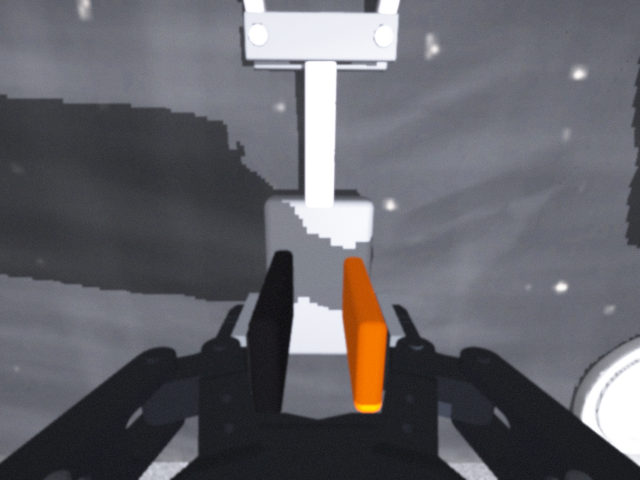

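Wrist view: both slabs are between the fingers (black 280,330; orange 365,330), with tube and head (320,35) straight ahead. The grip is light but pressing down a little, so I'll raise slightly and start turning.

Request:
play_rows:
  motion:
    - [0,0,0,0,0,0.01,0.05]
    - [0,0,-0.05,0,0,0,0.05]
    - [0,0,-0.08,-0.01,0.01,0,0.05]
    - [0,0,-0.08,-0.01,0.01,0,0.05]

```text
time: 5.52
eef_pos: [442.0, -107.2, 61.7]
tool_rot: [2.447, 1.969, 0.001]
wrist_force: [-1.2, 0.1, -0.9]
finger_gap: 44.8
grasp_force: 4.4
```

```bash
cat > pose.py <<'E'
import sys
from fit import *
from scipy.spatial.transform import Rotation as R
# reacher head/tube seen by wrist, expressed in the tool yaw frame
s=env.snapshot("wrist");np.save(sys.argv[1],s,allow_pickle=True);save(s,sys.argv[1])
o=env.get_obs();p=np.array(o["eef_pos"]);a=R.from_rotvec(o["tool_rot"]).as_matrix()[:2,0];yaw=np.arctan2(a[1],a[0])
P=cloud(s);q=P[...,:2]-p[:2];f=q@[np.cos(yaw),np.sin(yaw)];l=q@[-np.sin(yaw),np.cos(yaw)];z=P[...,2]
m=(z>24)&(z<36)&(f>95)&(f<135)&(abs(l)<60)
h=cv2.minAreaRect(np.c_[f[m],l[m]].astype(np.float32))
m=(z>9)&(z<30)&(f>55)&(f<100)&(abs(l)<20);k=np.polyfit(f[m],l[m],1)
print("t",o["time"],"tcp",p,"yaw",np.degrees(yaw).round(1),"head f,l",h,"tube slope deg",np.degrees(k[0]).round(1),"l at 0",k[1].round(1),"F",o["wrist_force"],"gap",o["finger_gap"],o["grasp_force"])
hz=p[:2]+115*a;print("joints",np.array(o["joints"]))
E
python3 pose.py w3
```

```text
t 5.575 tcp [ 441.9 -107.1   61.6] yaw 77.4 head f,l ((112.80091857910156, 0.5462017059326172), (30.36639976501465, 64.21358489990234), 0.529880166053772) tube slope deg -0.1 l at 0 0.6 F [-0.8  0.1 -1.4] gap 44.491816274476925 4.166694357991219
joints [ 0.6  0.2 -0.5  2.1  0.1  0.9 -0.2]
```

Request:
play_rows:
  motion:
    - [0,0,-0.08,-0.015,0.01,0,0.05]
    - [0,0,-0.1,-0.015,0.01,0,0.05]
    - [0,0,-0.1,-0.015,0.01,0,0.05]
    - [0,0,-0.1,-0.015,0.01,0,0.05]
    - [0,0,-0.1,-0.015,0.01,0,0.05]
    - [0,0,-0.1,-0.015,0.01,0,0.05]

```text
time: 6.32
eef_pos: [431.3, -100.0, 61.6]
tool_rot: [2.923, 1.149, 0.001]
wrist_force: [0.6, 0.2, -2.3]
finger_gap: 44.8
grasp_force: 4.2
```

Request:
play_rows:
  motion:
    - [0,0,-0.1,-0.015,0.01,0,0.05]
    - [0,0,-0.1,-0.015,0.01,0,0.05]
    - [0,0,-0.1,-0.015,0.01,0,0.05]
    - [0,0,-0.08,-0.015,0.01,0,0.05]
    - [0,0,0,0,0,0,0.05]

```text
time: 6.95
eef_pos: [424.1, -95.2, 61.6]
tool_rot: [3.092, 0.554, 0.001]
wrist_force: [0.2, 0.1, 1.0]
finger_gap: 44.5
grasp_force: 4.5
```

```bash
python3 pose.py w4
python3 - <<'E'
from fit import *
w=np.load("w4.npy",allow_pickle=True).item();t=env.snapshot("top")
px={}
for n,s in(("w",w),("t",t)):
    P=cloud(s);x,y,z=P[...,0],P[...,1],P[...,2];im=s["img"].astype(int)
    red=(im[...,0]>150)&(im[...,1]<60)&(im[...,2]<60)&(x>600)&(x<760);rr,cc=np.nonzero(red)
    if len(cc): print(n,"button",cc.mean(),rr.mean(),len(cc),cc.min(),cc.max(),rr.min(),rr.max(),np.median(P[red],0),at_z(s,(cc.mean(),rr.mean()),95));px[n]=(cc.mean(),rr.mean())
    m=(x>590)&(x<800)&(abs(y)<130)&(z>64)&(z<76)
    if m.sum():print("plate",m.sum(),cv2.minAreaRect(P[m][:,:2].astype(np.float32)))
for t_ in("check_weight","hold_down_foot","reacher_mouth"):
  for r in env.place_of("wrist",t_)[:2]:print(t_,r,at_z(w,r["at"],0))
if len(px)==2:print(tri(w,px["w"],t,px["t"]))
E
```

```text
t 7.0 tcp [424.1 -95.2  61.6] yaw 20.4 head f,l ((116.08583068847656, -1.0722999572753906), (23.580101013183594, 64.28759002685547), 0.29851821064949036) tube slope deg 0.0 l at 0 -1.0 F [-0.8  1.2  2.3] gap 44.94076539757148 4.667107164859772
joints [ 0.5  0.1 -0.4  2.1  0.1  0.9 -1.1]
t button 355.3333333333333 136.55555555555554 9 352 359 135 139 [684.8  -0.4  96.4] [684.9  -1.3  95. ]
plate 2534 ((674.30712890625, -2.1994476318359375), (112.34352111816406, 177.82896423339844), 12.472478866577148)
reacher_mouth {'at': [320.1, 326.9], 'conf': 0.34} [ 387.1 -110.9    0. ]
```

View pics/w4.png

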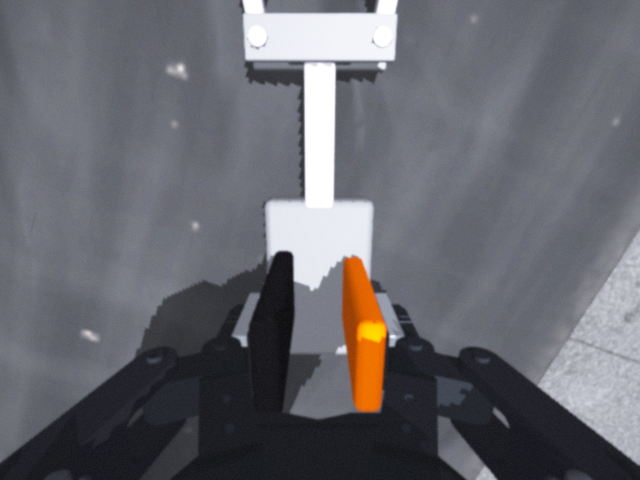

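Wrist view: the reacher is square in the fingers after the turn (head 320,35; tube straight down), open bench ahead. Next I slide in.

Request:
play_rows:
  motion:
    - [0,0,0,0.1,0.038,0,0.05]
    - [0,0,0,0.11,0.042,0,0.05]
    - [0,0,0,0.11,0.042,0,0.05]
    - [0,0,0,0.11,0.042,0,0.05]
    - [0,0,0,0.11,0.042,0,0.05]
    - [0,0,0,0.11,0.042,0,0.05]
    - [0,0,0,0,0,0,0.05]

```text
time: 8.07
eef_pos: [503.4, -64.2, 61.1]
tool_rot: [-3.092, -0.553, -0.003]
wrist_force: [1.4, 0.8, 0.6]
finger_gap: 44.8
grasp_force: 4.3
```

```bash
python3 pose.py w5
python3 - <<'E'
from fit import *
w=np.load("w5.npy",allow_pickle=True).item();t=env.snapshot("top")
for t_ in("check_weight","hold_down_foot","reacher_mouth","jaw_left","jaw_right"):
  for c,s in(("wrist",w),("top",t)):
    for r in env.place_of(c,t_)[:2]:print(c,t_,r,at_z(s,r["at"],20))
a=cv2.resize(t["img"][100:260,290:450],(600,600),interpolation=cv2.INTER_CUBIC)
cv2.imwrite("pics/t5.png",a[:,:,::-1])
E
```

```text
t 8.125 tcp [502.9 -64.5  61.1] yaw 20.3 head f,l ((116.3719253540039, -0.3026924133300781), (24.56610870361328, 64.376708984375), 0.043649062514305115) tube slope deg -0.0 l at 0 -0.3 F [1.5 0.9 0.5] gap 44.706425688022854 4.381352216005325
joints [ 0.4  0.3 -0.4  2.   0.1  0.9 -1.3]
top check_weight {'at': [234.8, 242.9], 'conf': 0.43} [416.5 320.6  20. ]
top hold_down_foot {'at': [355.6, 160.0], 'conf': 0.6} [645.3  -8.7  20. ]
top reacher_mouth {'at': [354.0, 156.0], 'conf': 0.85} [656.7  -4.5  20. ]
top reacher_mouth {'at': [249.9, 281.9], 'conf': 0.69} [312. 279.  20.]
top jaw_left {'at': [253.0, 297.2], 'conf': 0.4} [271.7 270.3  20. ]
top jaw_left {'at': [353.5, 177.1], 'conf': 0.38} [596.6  -1.9  20. ]
top jaw_right {'at': [268.0, 284.2], 'conf': 0.62} [305.5 231.   20. ]
```

View pics/t5.png

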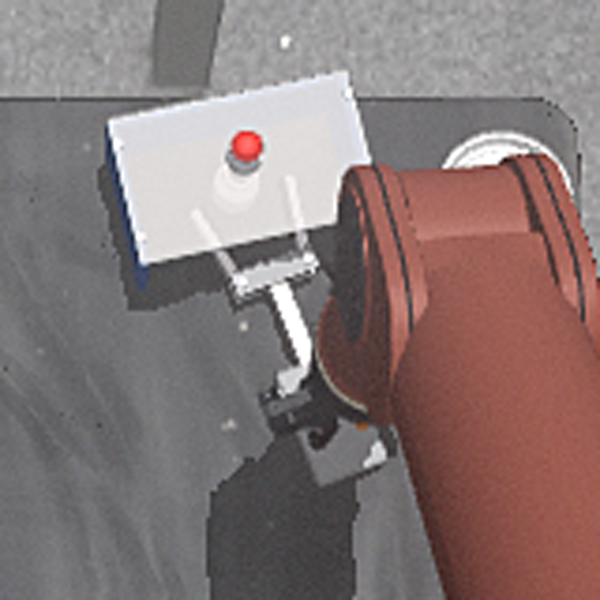

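View pics/w5.png

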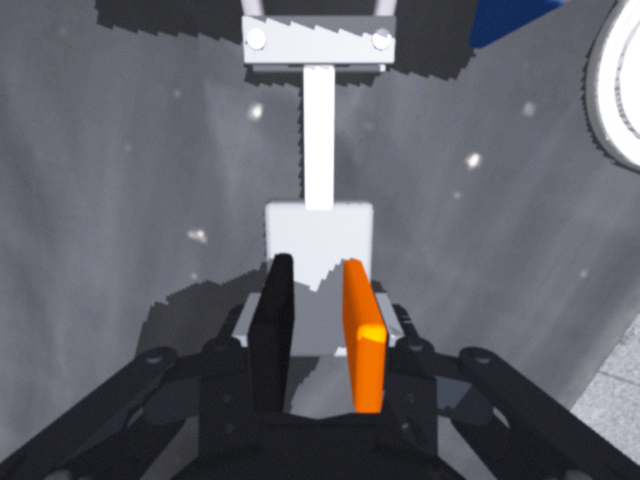

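Top crop: through the clear top the weight shows at about (237,190), with the jaw tips at (197,215) and (290,182) either side and just before it; the button is at (246,146). In the wrist view the reacher is square and the right cheek is clear at (510,20).

Run:
```python
from fit import *
t=env.snapshot("top")
g=lambda c,r:(290+c*160/600-.5,100+r*160/600-.5)
L=at_z(t,g(197,215),24);R_=at_z(t,g(290,182),24)
print("tips",L,R_,(L+R_)/2)
print("weight top z40",at_z(t,g(237,188),40),"z24",at_z(t,g(237,188),24))
a=t["img"][135:175,335:375].astype(int);gr=a.sum(2)
# bright blob of the weight
m=(t["img"].astype(int).min(2)>222);m[:143]=0;m[165:]=0;m[:,:342]=0;m[:,365:]=0
r,c=np.nonzero(m);print(len(c),c.mean(),r.mean(),at_z(t,(c.mean(),r.mean()),35))
```

```text
tips [653.1  29.   24. ] [678.2 -40.1  24. ] [665.7  -5.6  24. ]
weight top z40 [668.2   0.8  40. ] z24 [673.7  -0.8  24. ]
160 351.15625 153.6125 [658.6   4.7  35. ]
```

Request:
play_rows:
  motion:
    - [0,0,0,0.072,0.031,0,0.05]
    - [0,0,0,0.071,0.031,0,0.05]
    - [0,0,0,0.071,0.031,0,0.05]
    - [0,0,0,0,0,0,0.05]
    - [0,0,0,0,0,0,0.05]

```text
time: 9.35
eef_pos: [527.5, -54.0, 61.0]
tool_rot: [-3.093, -0.552, -0.0]
wrist_force: [0.3, 0.4, -2.6]
finger_gap: 45.0
grasp_force: 4.3
```

```bash
python3 pose.py w6
python3 - <<'E'
from fit import *
t=env.snapshot("top")
a=cv2.resize(t["img"][120:200,310:390],(600,600),interpolation=cv2.INTER_CUBIC)
cv2.imwrite("pics/t6.png",a[:,:,::-1])
E
```

```text
t 9.4 tcp [527.4 -54.2  61. ] yaw 20.2 head f,l ((103.96752166748047, 2.2174110412597656), (59.84035873413086, 7.663912773132324), 82.86663055419922) tube slope deg 0.0 l at 0 -0.4 F [-0.1 -0.4 -2.7] gap 45.24712881797253 4.299334064126015
joints [ 0.4  0.3 -0.4  1.9  0.1  0.9 -1.3]
```

View pics/t6.png

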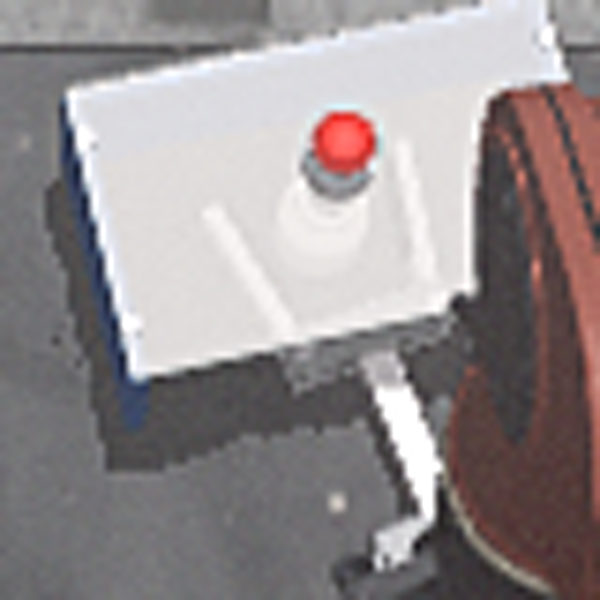

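Top crop: the weight (320,232) stands between the jaws (212,212 to 290,340 left; 403,150 to 430,290 right), about 20 mm behind the tips and 2 to 3 mm left of centre. I'll squeeze while shifting left, which makes up for the fixed grip moving in.

Request:
play_rows:
  motion:
    - [0,0,0,-0.005,0.015,0,0.0]
    - [0,0,0,-0.005,0.015,0,-0.06]
    - [0,0,0,-0.005,0.013,0,-0.11]
    - [0,0,0,-0.004,0.01,0,-0.16]
    - [0,0,0,0,0,0,-0.2]
    - [0,0,0,0,0,0,-0.25]
  grip_force: 20

```text
time: 10.2
eef_pos: [525.7, -48.2, 62.0]
tool_rot: [3.092, 0.55, 0.002]
wrist_force: [-1.8, -1.6, 9.7]
finger_gap: 34.6
grasp_force: 19.7
```

Request:
play_rows:
  motion:
    - [0,0,0,0,0,0,-0.4]
    - [0,0,0,0,0,0,-0.6]
    - [0,0,0,0,0,0,-0.6]
  grip_force: 21

```text
time: 10.58
eef_pos: [525.7, -48.2, 62.0]
tool_rot: [3.092, 0.55, 0.002]
wrist_force: [-1.7, -0.8, 8.4]
finger_gap: 34.7
grasp_force: 20.0
```

Request:
play_rows:
  motion:
    - [0,0,0,-0.02,-0.0075,0.004,-0.6]
    - [0,0,0,-0.03,-0.011,0,-0.6]
    - [0,0,0,-0.04,-0.015,0,-0.6]
    - [0,0,0,-0.04,-0.015,0,-0.6]
    - [0,0,0,-0.04,-0.015,0,-0.6]
    - [0,0,0,-0.04,-0.015,0,-0.6]

```text
time: 11.32
eef_pos: [500.5, -57.1, 62.1]
tool_rot: [3.093, 0.552, 0.003]
wrist_force: [5.5, 1.9, 4.0]
finger_gap: 33.9
grasp_force: 22.6
```

```bash
python3 pose.py w7
python3 - <<'E'
from fit import *
t=env.snapshot("top")
a=cv2.resize(t["img"][120:200,310:390],(600,600),interpolation=cv2.INTER_CUBIC)
cv2.imwrite("pics/t7.png",a[:,:,::-1])
E
```

```text
t 11.375 tcp [500.  -57.4  62.1] yaw 20.2 head f,l ((116.28706359863281, -5.610401153564453), (25.046728134155273, 64.2459945678711), 0.038792647421360016) tube slope deg 0.1 l at 0 -5.7 F [2.4 2.6 5. ] gap 34.189688448867564 22.876717150211334
joints [ 0.4  0.2 -0.4  2.   0.1  0.9 -1.3]
```

View pics/t7.png

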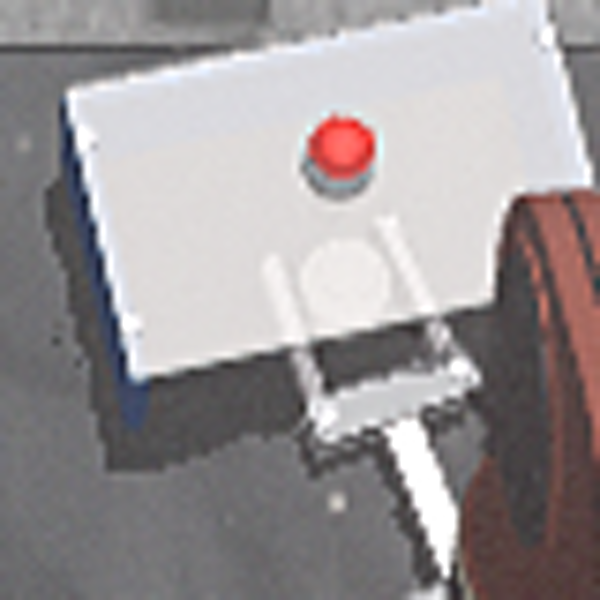

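Top crop: the weight (345,280) is held between the jaws and has left the hold-down (button 342,148, now dropped). I keep pulling.

Request:
play_rows:
  motion:
    - [0,0,0,-0.05,-0.018,0,-0.6]
    - [0,0,0,-0.07,-0.026,0,-0.6]
    - [0,0,0,-0.07,-0.026,0,-0.6]
    - [0,0,0,-0.07,-0.026,0,-0.6]
    - [0,0,0,-0.07,-0.026,0,-0.6]
    - [0,0,0,-0.07,-0.026,0,-0.6]
    - [0,0,0,-0.07,-0.026,0,-0.6]
    - [0,0,0,-0.07,-0.026,0,-0.6]

```text
time: 12.42
eef_pos: [435.5, -81.4, 62.0]
tool_rot: [3.093, 0.551, 0.003]
wrist_force: [5.0, 1.5, 4.1]
finger_gap: 34.2
grasp_force: 22.6
```

Request:
play_rows:
  motion:
    - [0,0,0,-0.06,-0.022,0,-0.6]
    - [0,0,0,-0.035,-0.013,0,-0.6]
    - [0,0,0,0,0,0,-0.6]
    - [0,0,0,0,0,0,-0.6]

```text
time: 12.92
eef_pos: [423.7, -85.8, 62.0]
tool_rot: [3.092, 0.551, 0.0]
wrist_force: [0.7, 0.4, 9.9]
finger_gap: 34.4
grasp_force: 23.2
```

```bash
python3 pose.py w8
python3 - <<'E'
from fit import *
t=env.snapshot("top");P=cloud(t);x,y,z=P[...,0],P[...,1],P[...,2]
m=(z>31)&(z<50)&(x>520)&(x<612)&(abs(y)<60);print("knob",m.sum(),P[m].mean(0) if m.sum() else "")
a=cv2.resize(t["img"][120:220,300:400],(600,600),interpolation=cv2.INTER_CUBIC)
cv2.imwrite("pics/t8.png",a[:,:,::-1])
E
```

```text
t 12.975 tcp [423.7 -85.8  62. ] yaw 20.2 head f,l ((115.64534759521484, -5.639644622802734), (24.919424057006836, 64.15985107421875), 0.14727823436260223) tube slope deg 0.0 l at 0 -5.7 F [0.8 1.1 9.7] gap 34.11977220511942 23.205752670764923
joints [ 0.5  0.1 -0.4  2.2  0.1  0.9 -1.2]
knob 57 [566.3 -37.1  36.8]
```

View pics/t8.png

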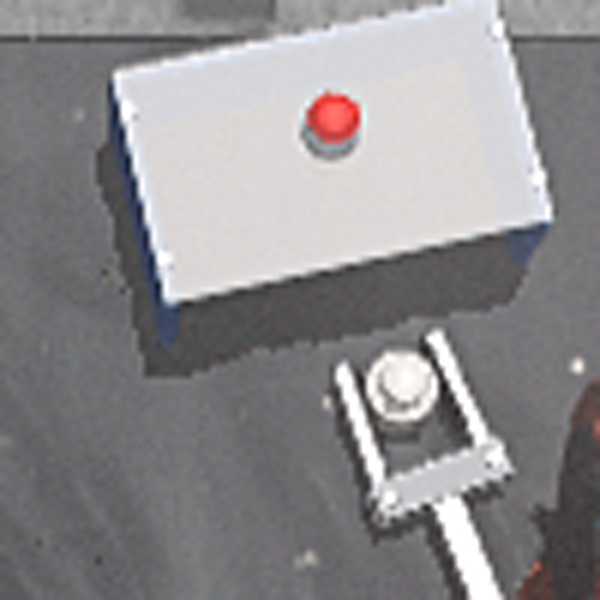

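Top crop: the weight stands upright at (402,385) between the jaws, about 40 mm clear of the shelf front. I release slowly, keeping the tool still.

Request:
play_rows:
  motion:
    - [0,0,0,0,0,0,-0.18]
    - [0,0,0,0.003,-0.008,0,-0.12]
    - [0,0,0,0.004,-0.011,0,-0.05]
    - [0,0,0,0.004,-0.011,0,0.02]
    - [0,0,0,0.004,-0.011,0,0.09]
    - [0,0,0,0,0,0,0.3]
    - [0,0,0,0,0,0,1]
    - [0,0,0,0,0,0,1]

```text
time: 14.02
eef_pos: [425.5, -90.5, 61.6]
tool_rot: [3.093, 0.551, -0.0]
wrist_force: [0.4, 0.3, -0.0]
finger_gap: 85.3
grasp_force: 0.0
```

Request:
play_rows:
  motion:
    - [0,0,0,0,0,0,1]
    - [0,0,0,0,0,0.15,1]
    - [0,0,0,0,0,0.3,1]
    - [0,0,0,0,0,0.4,1]
    - [0,0,0,0,0,0.4,1]
    - [0,0,0,0,0,0.4,1]
    - [0,0,0,0,0,0,1]
    - [0,0,0,0,0,0,1]

```text
time: 15.02
eef_pos: [425.3, -90.4, 259.0]
tool_rot: [-3.093, -0.551, 0.001]
wrist_force: [0.6, -0.8, 0.5]
finger_gap: 86.0
grasp_force: 0.0
```

```bash
python3 pose.py w9
python3 - <<'E'
from fit import *
for c in("top","wrist"):
    t=env.snapshot(c);P=cloud(t);x,y,z=P[...,0],P[...,1],P[...,2]
    m=(z>32)&(z<50)&(x>520)&(x<612)&(abs(y)<60);print(c,"knob",m.sum(),P[m].mean(0) if m.sum() else "",P[m][:,2].max() if m.sum() else "")
    m=(z>85)&(z<100)&(x>370)&(x<480)&(y>-140)&(y<-40);print("slabs",m.sum(),cv2.minAreaRect(P[m][:,:2].astype(np.float32)) if m.sum() else "", np.percentile(P[m][:,2],95) if m.sum() else "")
    m=(z>17)&(z<26)&(x>370)&(x<480)&(y>-140)&(y<-40);print("housing z",np.median(P[m][:,2]) if m.sum() else "")
E
```

```text
t 15.075 tcp [425.  -90.3 258.5] yaw 20.2 head f,l ((118.92549133300781, 0.7669181823730469), (64.36983489990234, 32.12908935546875), 89.99800872802734) tube slope deg -0.8 l at 0 1.9 F [ 0.4  0.6 -0.1] gap 85.32062673639376 0.0
joints [ 0.5 -0.1 -0.4  1.9 -0.   1.3 -1.1]
top knob 49 [572.4 -37.   37.4] 43.59021562334624
slabs 72 ((415.9649658203125, -93.66957092285156), (22.827022552490234, 46.194766998291016), 22.67540168762207) 96.76412868821117
housing z 20.857146758414956
wrist knob 499 [574.6 -36.3  38.5] 40.792256305926344
slabs 983 ((422.6690979003906, -89.83574676513672), (39.310272216796875, 45.754920959472656), 21.60319709777832) 96.34410454218981
housing z 21.60905270132929
```

View pics/w9.png

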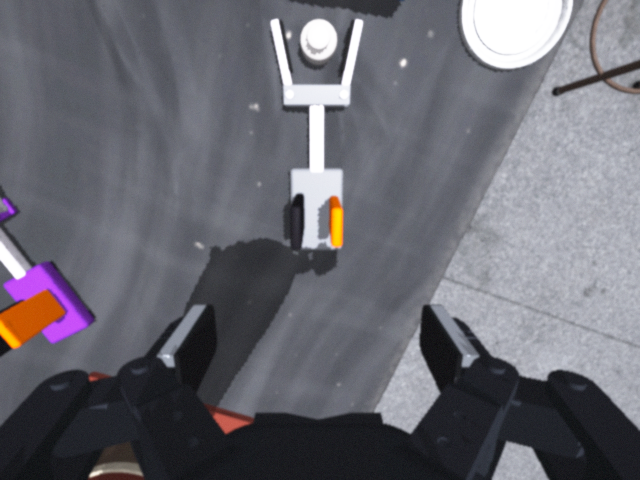

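Wrist view: the weight stands upright at (318,42) between the open jaws, the reacher lies on its feet with its trigger released, and the gripper is clear.

```bash
python3 -c "
from workcell import env;print(env.sign_off())"
```

```text
the job is handed in; nothing more can be done
None
```

The check weight now stands upright about 34 mm clear of the shelf front; the reacher lies released on its feet, the arm is clear, and I handed the job in at about 15 s without being shown a verdict.

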